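# Push a standing block over and home against the stop of a sanding board

### The arm

A 6-joint arm with a two-finger parallel gripper is mounted at the origin on the work surface; the furniture and walls round the work are solid. World frame = base frame: x ahead of the robot, y to its left, z up, the work surface at z = 0. Lengths are in mm, angles in rad, forces in N, time in s.
With the tool pointing down it reaches from about 350 to 975 mm from the base axis. Payload 7.1 kg.
Tool frame: the origin (TCP) lies midway between the tips of the shut fingers; the grasp point (between the pads) lies ctrl.grip_point_offset behind it (ctrl.grip_point_offset is the distance from the TCP to the grasp point, in mm); z points along the fingers, y is the line along which they close (so a half turn about z gives the same grasp; the last joint's range is limited). The gripper opens to 88 mm and grips with 3 to 60 N. Pads are 20 mm wide; open, the fingers measure 115 mm over their backs; the gripper's body (75 mm by 178 mm) begins 61 mm behind the grasp point.
Start: joints at [-1.136, 0.423, 1.63, -0, 1.089, -0.019], TCP at [274.004, -561.717, 222.675] pointing down, gripper open.
Joint ranges: [-3, 3], [-0.9, 2.11], [0.09, 2.58], [-1.31, 4.45], [0.11, 2.69], [-2.54, 2.54]. Speed limits (rad/s): [2.39, 2.39, 3.01, 3.14, 3.14, 3.14].

### API

Orientations are given as a rotation vector (axis times angle).
In Python, from workcell import ctrl gives the robot as it stands.
- The arm moves only by the tool apply_moves, never from a script. Its argument "targets" is a list of rows, each an object of numbers: "tx", "ty", "tz": the shift along the world's x, y, z in m; "spin": the turn about the world's z in degrees. In form: [{"tx": .., "ty": .., "tz": .., "spin": ..}, ...]. A call has exactly 8 rows; each row is the pose to reach, as a shift and turn from the pose commanded when the call began; what a row does not reach only later rows make up. A row lasts 1/10 s, in which the tool goes at most 50 mm and 8.59 degrees, less where a joint would pass 70% of its speed; a pose out of reach is approached as far as the arm can. A call with a gripper value outside its range is refused whole. "gripper" is the closure, from -1 (fully open) to 1 (shut), set as the call begins (left out, the last holds). The fingers move at their own pace and stop on an object; the grip force is fixed at half the most. Time passes only in rows, so rows that repeat a pose let the fingers close, or fill a call up. It gives the time, the measured TCP pose, the force, the opening and the grip force at its end, in the units of the state.
- ctrl.get_obs(): the state, without advancing time (a new reading comes with each control period).
- ctrl.get_image(name): name is "side" or "top" or "wrist"; returns the picture (480x640x3 uint8, red, green, blue); there is no depth.
- ctrl.get_calibration(name): a dict with "fov_y" (degrees; the focal length in pixels is half the picture's height over the tangent of half this angle, whatever the lens; pixels are square), "cx", "cy" (the principal point, pixels), "rvec" (rotation vector, rad) and "tvec" (3), from world to camera coordinates, as OpenCV has them. Camera axes: x right, y down, z forward; pixel columns grow to the right and rows downward; lengths in mm; the calibration is good to about 2 mm. A picture is of the moment at which its call begins: read the wrist's pose just before it. get_calibration takes no time and is no camera call; for the wrist camera it gives the pose at the moment of the call.
- ctrl.close_job(): hands the job in; it is judged then, once.
Trained networks look in the newest picture that a camera, given by its name, has taken for a name from the list of things; names that differ only in an ending like _2 or _b are one class to them, and where a whole thing is asked for, a point or a joint stands for the part that bears it (a point fixed in the world has none). Each returns a list of dicts, best first, with "score" (0 to 1); they miss things now and then, are a little off and sometimes report something else, mostly with a low value. They report only what shows in the picture. A call takes as long as a camera call. They do not tell look-alikes from the thing itself.
- ctrl.outline_of(name, camera): "pixels" (480x640 bool, what is visible of it) and "box" ([left, top, right, bottom] in pixels, round what is visible of it).
- ctrl.pinpoint(name, camera): "uv" ([column, row] in pixels: a listed point, or the origin of a listed thing).
The state is a dict: "t": time; "qpos": joint angles; "qvel": joint speeds; "joint_torque": joint torques, N m; "ee_pos": TCP position; "orientation": TCP orientation; "ft_force": force on the tool from outside, world axes, zero at the start; "moment": the same for the moment, N m; "width": finger opening in mm; "grasp_force": force on a finger pad.
Only numpy, scipy, OpenCV 4.12 (cv2) and the standard library are available. Lean on these libraries where they do the work, as an engineer would, in place of code of your own. Each camera call takes 0.05 s, during which the arm holds its last target. There are 200 camera calls.

### The job

Get the pine block ready for sanding: it stands on end on the sanding board. Using only pushes with the fingertips or the outside of the fingers, never gripping or lifting it, tip it over towards the dark stop strip so that it lies flat on the board, then push it along the board until its end sits squarely against the stop, and back away. Leave the screw jar and the oil can standing where they are.

Things in the scene. Friction and masses are not known exactly. Their poses are not given: they have to be found in the camera images.
- board: Plywood sanding board 220 x 130 x 15 mm, screwed to the bench (cannot move). Origin: centre of its underside on the bench (z = 0); top face z = 15 mm. x runs along the 220 mm length to the end with the stop, y across, z up. The stop: straight dark wood strip right across the board, 20 mm wide, 25 mm high above the board, its inner face at x = +85 mm, square to x.
- stop (a point): Middle of the foot of the stop strip's inner face, where it meets the board's top (board frame x 85, y 0, z 15 mm). Same axes as the board.
- block: Loose pine block, 0.08 to 0.17 kg. Own x: 45 mm width (-22 to 22); y: 100 mm length (-50 to 50); z: 35 mm thickness (0 to 35). Origin: centre of one 45 x 100 face. It starts standing on end on the board, y up, that origin face (own -z) looking to the stop within 10 degrees. Tipped to the stop, it lies on that face, z up, its leading end some 25 to 45 mm short of the stop.
- block_top (a point): Centre of the block's 45 x 35 mm end that is uppermost at the start (own y = +50, z = 17.5 mm) and that must finish against the stop. Same axes as the block.
- block_foot (a point): Centre of the block's other end, on the board at the start (own y = -50, z = 17.5 mm). Once the block lies down this is the end to push. Same axes as the block.
- jar: Bystander: glass jar of screws with a metal lid, 66 mm in diameter, 100 mm high, standing on the bench. Origin: centre of its underside, z up.
- oil_can: Bystander: oil can, 70 mm round foot, thin upright spout, 120 mm high, on the bench. Origin: centre of its underside, z up. One bystander stands some 180 mm from the board's origin beyond the stop, the other some 160 mm from it on the side nearer the robot; which is which changes.
Things that resemble listed ones, but are neither listed nor needed, are in the scene too. Leave any pink or yellow look-alike of the block alone.

How it is judged:
By the outcome, as a careful person would: the job done as asked, in the order asked, and still so for the second after the job is handed in, with the robot touching nothing.
It also fails if it takes over 48 s, if anything falls off the work surface, if the arm or the gripper's body presses on something with over 40 N, if the wrist force passes 120 N, or if a joint passes its speed limit or range.

## Working session

There is one attempt and no reset: what is moved stays moved. The work goes in short steps, Python scripts to look and compute and a tool call to move; the robot and the scene stay as the last step left them, time stands still between calls to the robot, and variables do not carry over. Pictures are saved under pics/ and viewed, at most 10 in all, crops included, and the job is handed in when it is done.

Besides the shell and the picture viewer there is one more tool, called after ">>>" as name([rows], argument=value, ...), one row to a line, values as JSON. apply_moves: Moves the arm, as the interface text tells. Its arguments: {"type":"object","properties":{"targets":{"type":"array"},"gripper":{"type":"number"}},"required":["targets"]}

```bash
mkdir -p pics; cat > h.py <<'E'
import numpy as np, cv2
from workcell import ctrl
def cam(n):
    c=ctrl.get_calibration(n); f=240/np.tan(np.radians(c["fov_y"])/2)
    K=np.array([[f,0,c["cx"]],[0,f,c["cy"]],[0,0,1]]); R=cv2.Rodrigues(np.array(c["rvec"],float))[0]
    return K,R,np.array(c["tvec"],float)
def onz(uv,z,C):
    K,R,t=C; d=R.T@np.linalg.solve(K,[uv[0],uv[1],1]); o=-R.T@t
    return o+d*(z-o[2])/d[2]
def proj(P,C):
    K,R,t=C; p=(R@np.atleast_2d(P).T).T+t; p=p@K.T; return p[:,:2]/p[:,2:]
def tri(uvs,Cs):
    A=[];b=[]
    for uv,(K,R,t) in zip(uvs,Cs):
        d=R.T@np.linalg.solve(K,[uv[0],uv[1],1]); d/=np.linalg.norm(d); M=np.eye(3)-np.outer(d,d); A.append(M); b.append(M@(-R.T@t))
    return np.linalg.lstsq(np.vstack(A),np.hstack(b),rcond=None)[0]
def save(im,n): cv2.imwrite(f"pics/{n}.png",im[:,:,::-1])
E
python3 - <<'E'
from h import *
C={}
for n in("top","side"):
    im=ctrl.get_image(n); save(im,n+"0"); C[n]=cam(n)
    print(n,"cam at",(-C[n][1].T@C[n][2]).round())
    for k in("board","stop","block","block_top","block_foot","jar","oil_can"):
        try: print(k,[(np.round(d["uv"]).tolist(),round(d["score"],2),onz(d["uv"],{"stop":15,"block_top":115,"block_foot":15,"block":65}.get(k,0),C[n]).round().tolist()) for d in ctrl.pinpoint(k,n)[:4]])
        except Exception as e: print(k,e)
o=ctrl.get_obs();print(o["t"],o["orientation"],ctrl.grip_point_offset)
E
```

```text
top cam at [ 369.   94. 1002.]
board [([322.0, 222.0], 0.62, [538.0, 87.0, 0.0]), ([276.0, 310.0], 0.47, [390.0, 158.0, 0.0]), ([282.0, 201.0], 0.2, [572.0, 156.0, 0.0])]
stop [([369.0, 233.0], 0.93, [520.0, 8.0, 15.0])]
block [([195.0, 245.0], 0.93, [485.0, 284.0, 65.0]), ([380.0, 310.0], 0.88, [393.0, -6.0, 65.0]), ([298.0, 210.0], 0.55, [546.0, 127.0, 65.0])]
block_top [([201.0, 245.0], 0.87, [478.0, 266.0, 115.0]), ([368.0, 307.0], 0.8, [395.0, 17.0, 115.0]), ([282.0, 200.0], 0.64, [550.0, 149.0, 115.0])]
block_foot [([213.0, 252.0], 0.71, [481.0, 264.0, 15.0]), ([288.0, 212.0], 0.64, [552.0, 145.0, 15.0]), ([366.0, 312.0], 0.61, [391.0, 12.0, 15.0])]
jar [([420.0, 266.0], 0.74, [470.0, -79.0, 0.0]), ([274.0, 312.0], 0.48, [386.0, 161.0, 0.0])]
oil_can [([276.0, 312.0], 0.92, [386.0, 159.0, 0.0])]
side cam at [ 543. -800.  642.]
board [([353.0, 283.0], 0.66, [543.0, 85.0, 0.0]), ([311.0, 340.0], 0.55, [474.0, -88.0, 0.0]), ([280.0, 261.0], 0.27, [387.0, 154.0, 0.0])]
stop [([344.0, 301.0], 0.81, [528.0, 5.0, 15.0])]
block [([270.0, 288.0], 0.88, [397.0, -27.0, 65.0]), ([331.0, 212.0], 0.77, [490.0, 257.0, 65.0]), ([358.0, 244.0], 0.58, [551.0, 126.0, 65.0])]
block_top [([330.0, 198.0], 0.78, [490.0, 225.0, 115.0]), ([359.0, 215.0], 0.63, [551.0, 153.0, 115.0]), ([273.0, 260.0], 0.55, [403.0, -14.0, 115.0])]
block_foot [([360.0, 259.0], 0.88, [557.0, 146.0, 15.0]), ([276.0, 305.0], 0.62, [402.0, -12.0, 15.0]), ([329.0, 234.0], 0.6, [487.0, 245.0, 15.0])]
jar [([309.0, 342.0], 0.92, [470.0, -91.0, 0.0])]
oil_can [([281.0, 262.0], 0.68, [390.0, 152.0, 0.0])]
0.8 [3.06105356e+00 7.06723427e-01 1.10085154e-06] 18.700000000000003
```

View pics/top0.png

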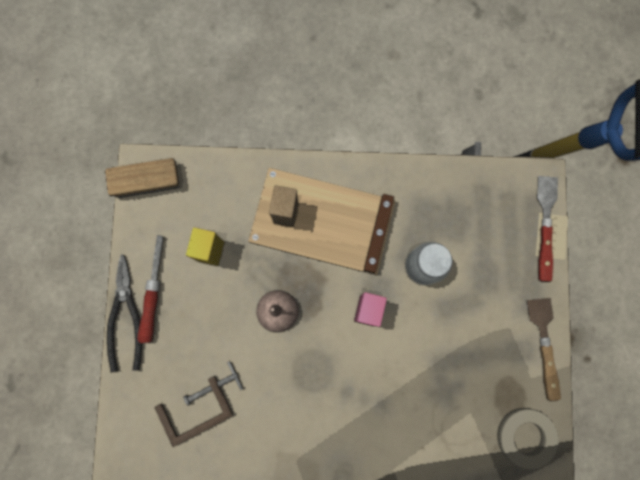

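View pics/side0.png

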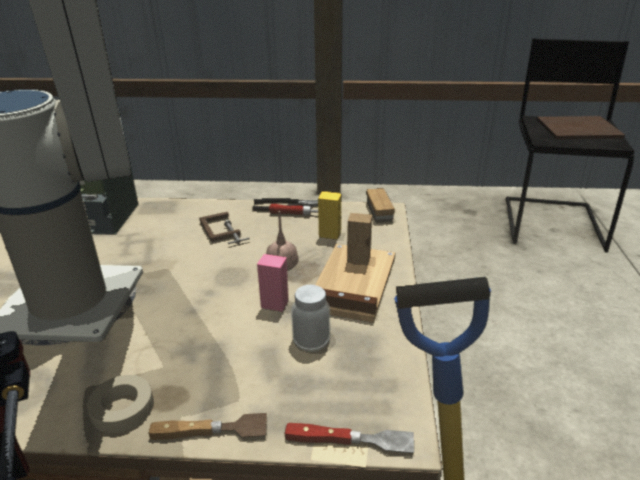

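The top view shows the standing pine block at pixel (283,205), on the board with its stop at (380,233). The oil can is at (277,310), the jar at (433,262), the pink look-alike at (371,310) and the yellow one at (203,246). The side view agrees: block (359,240), jar (311,320). Next I fit the poses to the outlines.

```bash
cat >> h.py <<'E'
from scipy.optimize import minimize
def box(lo,hi): return np.array([[x,y,z] for x in(lo[0],hi[0]) for y in(lo[1],hi[1]) for z in(lo[2],hi[2])],float)
def T(P,x,y,a): c,s=np.cos(a),np.sin(a); return np.c_[P[:,0]*c-P[:,1]*s+x,P[:,0]*s+P[:,1]*c+y,P[:,2]]
def hullmask(uv):
    m=np.zeros((960,1280),np.uint8); h=cv2.convexHull(((uv*2+0.5)*16).astype(np.int32)); cv2.fillConvexPoly(m,h,1,shift=4); return m>0
def fit(parts,masks,Cs,p0,ign=None):
    big=[cv2.resize(m.astype(np.uint8),(1280,960),interpolation=cv2.INTER_NEAREST)>0 for m in masks]
    def cost(p):
        s=0
        for m,C in zip(big,Cs):
            r=np.zeros_like(m)
            for P in parts: r|=hullmask(proj(T(P,p[0],p[1],p[2]/60),C))
            s+=1-(r&m).sum()/(r|m).sum()
        return s
    best=min((minimize(cost,np.add(p0,[dx,dy,da]),method="Nelder-Mead",options=dict(initial_simplex=np.add(p0,[dx,dy,da])+np.array([[0,0,0],[8,0,0],[0,8,0],[0,0,8]]),xatol=.05,fatol=1e-5)) for dx,dy,da in((0,0,0),(4,-4,-5),(-4,4,5))),key=lambda r:r.fun)
    return best.x[0],best.x[1],best.x[2]/60,best.fun
def mask_near(name,camn,uv):
    return min(ctrl.outline_of(name,camn),key=lambda d:np.hypot((d["box"][0]+d["box"][2])/2-uv[0],(d["box"][1]+d["box"][3])/2-uv[1]))["pixels"]
BOARD=[box((-110,-65,0),(110,65,15)),box((85,-65,15),(105,65,40))]
STAND=[box((-17.5,-22.5,15),(17.5,22.5,115))]   # local x = towards stop
E
python3 - <<'E'
from h import *
C={n:cam(n) for n in("top","side")}
bt=mask_near("block","top",(284,205)); bs=mask_near("block","side",(359,240))
dt=mask_near("board","top",(320,222)); ds=mask_near("board","side",(350,280))
print([m.sum() for m in (bt,bs,dt,ds)])
a0=-1.78
h=lambda m:(lambda o:(cv2.fillConvexPoly(o,cv2.convexHull(np.argwhere(m)[:,::-1].astype(np.int32)),1),o)[1]>0)(np.zeros((480,640),np.uint8))
for nm,ms,cs in(("top raw",[dt|bt],["top"]),("top+side",[dt|bt,ds],["top","side"])):
    print("board",nm,np.round(fit(BOARD,ms,[C[c] for c in cs],[541,88,a0*60]),3))
for nm,ms,cs in(("top",[bt],["top"]),("side",[bs],["side"]),("both",[bt,bs],["top","side"])):
    print("block",nm,np.round(fit(STAND,ms,[C[c] for c in cs],[551,148,a0*60]),3))
E
```

```text
[np.int64(1044), np.int64(1207), np.int64(9296), np.int64(3908)]
board top raw [ 5.38801e+02  8.70950e+01 -1.79200e+00  2.20000e-02]
board top+side [ 5.40634e+02  8.63390e+01 -1.79400e+00  2.70000e-01]
block top [ 5.49603e+02  1.47050e+02 -1.69900e+00  3.90000e-02]
block side [ 5.52757e+02  1.47744e+02 -1.67500e+00  4.00000e-02]
block both [ 5.52114e+02  1.47199e+02 -1.70700e+00  1.43000e-01]
```

Fitted poses: the board's +x heading is -102.7° about (540,87), and the block at (551,147) heads -97.4°. I'll go behind the block at height with the fingers nearly shut (about 12 mm gap) and the closing line across the block.

>>> apply_moves([
  {"tx": 0.017, "ty": 0.045, "tz": 0, "spin": 4},
  {"tx": 0.034, "ty": 0.09, "tz": 0, "spin": 8},
  {"tx": 0.051, "ty": 0.135, "tz": 0, "spin": 12},
  {"tx": 0.068, "ty": 0.18, "tz": 0, "spin": 16},
  {"tx": 0.085, "ty": 0.225, "tz": 0, "spin": 20},
  {"tx": 0.102, "ty": 0.27, "tz": 0, "spin": 24},
  {"tx": 0.119, "ty": 0.315, "tz": 0, "spin": 28},
  {"tx": 0.136, "ty": 0.36, "tz": 0, "spin": 32},
], gripper=0.73)

```text
t: 1.8
ee_pos: [410.4, -200.0, 223.0]
orientation: [2.745, 1.526, 0.001]
ft_force: [0.8, 0.2, 0.2]
width: 27.6
grasp_force: 0.0
```

>>> apply_moves([
  {"tx": 0.017, "ty": 0.045, "tz": 0, "spin": 4},
  {"tx": 0.034, "ty": 0.09, "tz": 0, "spin": 8},
  {"tx": 0.051, "ty": 0.135, "tz": 0, "spin": 12},
  {"tx": 0.068, "ty": 0.18, "tz": 0, "spin": 16},
  {"tx": 0.085, "ty": 0.225, "tz": 0, "spin": 20},
  {"tx": 0.102, "ty": 0.27, "tz": 0, "spin": 24.5},
  {"tx": 0.119, "ty": 0.315, "tz": 0, "spin": 24.5},
  {"tx": 0.136, "ty": 0.36, "tz": 0, "spin": 24.5},
])

```text
t: 2.6
ee_pos: [546.4, 160.4, 222.9]
orientation: [2.361, 2.072, 0.001]
ft_force: [1.2, -0.9, -0.1]
width: 12.0
grasp_force: 0.0
```

>>> apply_moves([
  {"tx": 0.006, "ty": 0.02, "tz": 0, "spin": 0},
  {"tx": 0.012, "ty": 0.04, "tz": 0, "spin": 0},
  {"tx": 0.012, "ty": 0.04, "tz": -0.025, "spin": 0},
  {"tx": 0.012, "ty": 0.04, "tz": -0.05, "spin": 0},
  {"tx": 0.012, "ty": 0.04, "tz": -0.075, "spin": 0},
  {"tx": 0.012, "ty": 0.04, "tz": -0.1, "spin": 0},
  {"tx": 0.012, "ty": 0.04, "tz": -0.125, "spin": 0},
  {"tx": 0.012, "ty": 0.04, "tz": -0.125, "spin": 0},
])

```text
t: 3.4
ee_pos: [555.7, 197.2, 94.7]
orientation: [-2.361, -2.069, 0.009]
ft_force: [-0.0, -0.2, -0.1]
width: 11.8
grasp_force: 0.0
```

```bash
python3 - <<'E'
from h import *
im=ctrl.get_image("side"); o=ctrl.get_obs()
save(cv2.resize(im[160:340,260:460],(800,720))[:600],"side1"); print(o["ee_pos"],o["orientation"],o["width"],o["ft_force"])
E
```

```text
[556.92740008 197.61075216  96.49932461] [-2.36159818 -2.06977494  0.00510668] 11.991924998460256 [-0.73555791 -0.20663618  0.79803653]
```

View pics/side1.png

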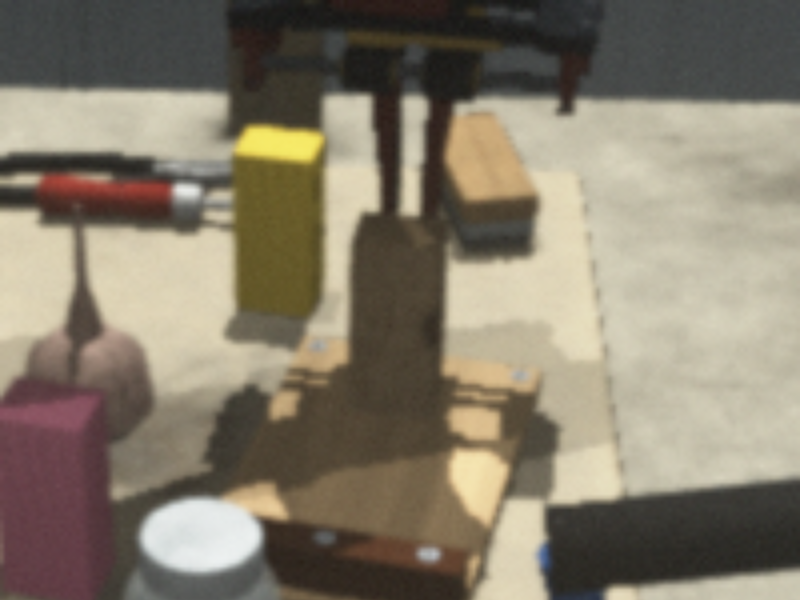

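The two fingers are behind the upper part of the block, centred on it, with the yellow look-alike and the other things clear. Now I push slowly at the top.

>>> apply_moves([
  {"tx": -0.001, "ty": -0.006, "tz": 0, "spin": 0},
  {"tx": -0.002, "ty": -0.012, "tz": 0, "spin": 0},
  {"tx": -0.002, "ty": -0.018, "tz": 0, "spin": 0},
  {"tx": -0.003, "ty": -0.023, "tz": 0, "spin": 0},
  {"tx": -0.004, "ty": -0.028, "tz": 0, "spin": 0},
  {"tx": -0.004, "ty": -0.033, "tz": 0, "spin": 0},
  {"tx": -0.005, "ty": -0.038, "tz": 0, "spin": 0},
  {"tx": -0.006, "ty": -0.043, "tz": 0, "spin": 0},
])

```text
t: 4.25
ee_pos: [551.9, 154.9, 97.6]
orientation: [-2.362, -2.071, 0.0]
ft_force: [-0.6, -0.3, 0.2]
width: 11.6
grasp_force: 0.0
```

>>> apply_moves([
  {"tx": -0.001, "ty": -0.005, "tz": 0, "spin": 0},
  {"tx": -0.001, "ty": -0.01, "tz": 0, "spin": 0},
  {"tx": -0.002, "ty": -0.015, "tz": 0, "spin": 0},
  {"tx": -0.003, "ty": -0.02, "tz": 0, "spin": 0},
  {"tx": -0.003, "ty": -0.02, "tz": 0, "spin": 0},
  {"tx": -0.003, "ty": -0.02, "tz": 0, "spin": 0},
  {"tx": -0.003, "ty": -0.02, "tz": 0, "spin": 0},
  {"tx": -0.003, "ty": -0.02, "tz": 0, "spin": 0},
])

```text
t: 5.05
ee_pos: [549.1, 135.5, 97.7]
orientation: [2.362, 2.072, 0.0]
ft_force: [-0.6, -0.1, -0.0]
width: 11.8
grasp_force: 0.0
```

```bash
python3 - <<'E'
from h import *
im=ctrl.get_image("side"); o=ctrl.get_obs()
save(cv2.resize(im[160:310,260:460],(800,600)),"side2"); print(o["ee_pos"],o["ft_force"])
E
```

```text
[549.03694631 135.43703725  97.670125  ] [ 1.28921687  0.26239175 -0.17537378]
```

View pics/side2.png

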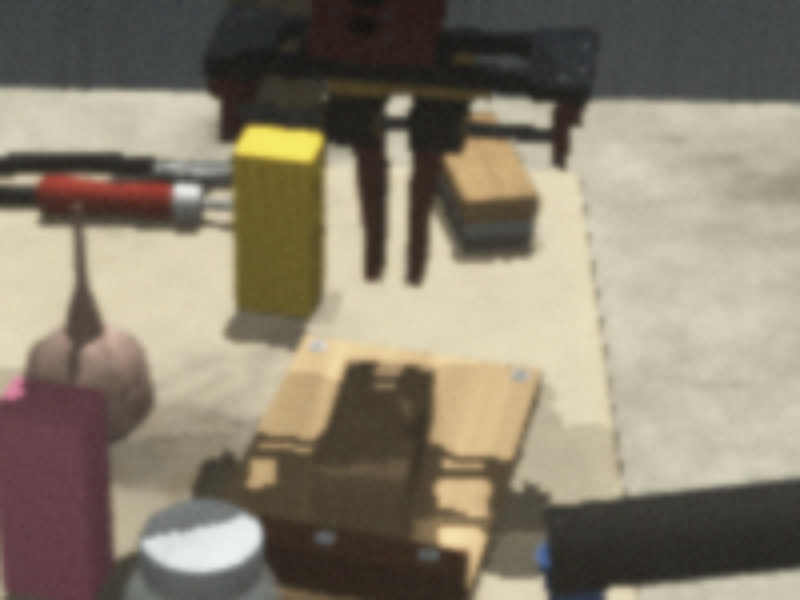

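The block lies flat on the board (crop pixels 320–430, 365–520), short of the stop. I'll back off and measure it.

>>> apply_moves([
  {"tx": 0.003, "ty": 0.015, "tz": 0, "spin": 0},
  {"tx": 0.005, "ty": 0.03, "tz": 0, "spin": 0},
  {"tx": 0.008, "ty": 0.045, "tz": 0, "spin": 0},
  {"tx": 0.01, "ty": 0.06, "tz": 0, "spin": -2},
  {"tx": 0.01, "ty": 0.06, "tz": 0, "spin": -4},
  {"tx": 0.01, "ty": 0.06, "tz": 0, "spin": -5.3},
  {"tx": 0.01, "ty": 0.06, "tz": 0, "spin": -5.3},
  {"tx": 0.01, "ty": 0.06, "tz": 0, "spin": -5.3},
])

```text
t: 5.9
ee_pos: [558.9, 195.6, 97.6]
orientation: [-2.454, -1.961, 0.0]
ft_force: [-0.6, -0.2, -0.2]
width: 11.7
grasp_force: 0.0
```

```bash
cat >> h.py <<'E'
LIE=[box((-50,-22.5,15),(50,22.5,50))]
def lie_state(p0=(544,95,-1.72)):
    C={n:cam(n) for n in("top","side")}; U=np.array([np.cos(-1.793),np.sin(-1.793)]); V=np.array([-U[1],U[0]])
    for n in C:
        ctrl.get_image(n)
        m=mask_near("block",n,proj([[p0[0],p0[1],32]],C[n])[0]); r=fit(LIE,[m],[C[n]],[p0[0],p0[1],p0[2]*60])
        d=np.array(r[:2])-[540,86.7]
        print(n,m.sum(),"xy,yaw,cost",np.round(r,3),"board xy",np.round([d@U,d@V],1),"yaw rel deg",round(np.degrees(r[2]+1.793),1))
E
python3 - <<'E'
from h import *
lie_state(); o=ctrl.get_obs(); print(o["ee_pos"],o["orientation"])
save(ctrl.get_image("top")[130:330,200:460].repeat(3,0).repeat(3,1),"top2")
E
```

```text
top 1318 xy,yaw,cost [ 5.39094e+02  7.52010e+01 -1.72400e+00  3.33000e-01] board xy [11.4  1.7] yaw rel deg 3.9
side 1059 xy,yaw,cost [ 5.43394e+02  8.24920e+01 -1.70600e+00  7.90000e-02] board xy [3.4 4.2] yaw rel deg 5.0
[559.00136665 195.1222953   97.67719085] [-2.45526369e+00 -1.95987930e+00  1.13323345e-04]
```

View pics/top2.png

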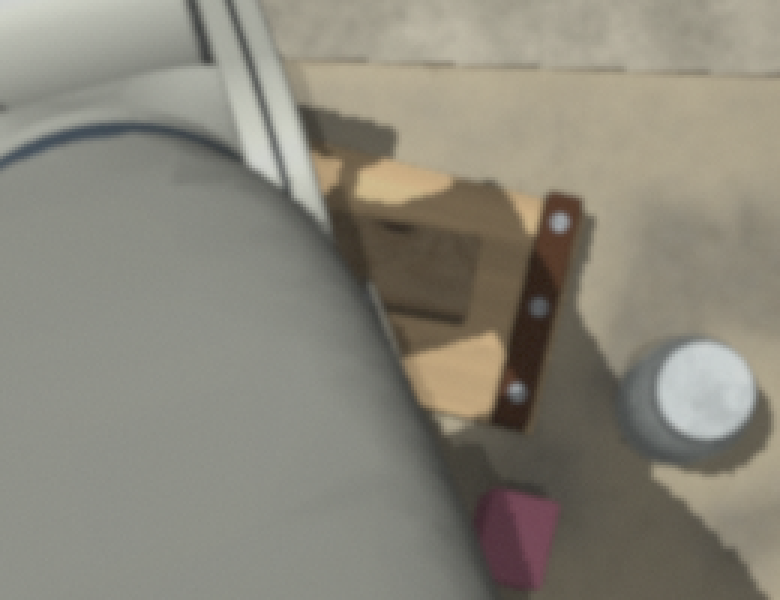

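The arm hides part of the block in the top view: crop pixels (478,238) to (463,322) are its leading edge, and the stop is at (540,310). The side fit puts its centre at (543,82), turned 5°, with about 31 mm to go. I go down behind the foot end, fingers square to the board.

>>> apply_moves([
  {"tx": 0, "ty": -0.015, "tz": 0, "spin": 0},
  {"tx": 0, "ty": -0.03, "tz": 0, "spin": 0},
  {"tx": 0, "ty": -0.032, "tz": -0.015, "spin": 0},
  {"tx": 0, "ty": -0.032, "tz": -0.03, "spin": 0},
  {"tx": 0, "ty": -0.032, "tz": -0.045, "spin": 0},
  {"tx": 0, "ty": -0.032, "tz": -0.06, "spin": 0},
  {"tx": 0, "ty": -0.032, "tz": -0.068, "spin": 0},
  {"tx": 0, "ty": -0.032, "tz": -0.068, "spin": 0},
])

```text
t: 6.95
ee_pos: [557.8, 163.3, 27.7]
orientation: [-2.454, -1.96, 0.004]
ft_force: [1.3, 0.1, -0.2]
width: 11.7
grasp_force: 0.0
```

>>> apply_moves([
  {"tx": -0.001, "ty": -0.005, "tz": 0, "spin": 0},
  {"tx": -0.002, "ty": -0.01, "tz": 0, "spin": 0},
  {"tx": -0.003, "ty": -0.014, "tz": 0, "spin": 0},
  {"tx": -0.004, "ty": -0.018, "tz": 0, "spin": 0},
  {"tx": -0.005, "ty": -0.022, "tz": 0, "spin": 0},
  {"tx": -0.006, "ty": -0.026, "tz": 0, "spin": 0},
  {"tx": -0.007, "ty": -0.03, "tz": 0, "spin": 0},
  {"tx": -0.007, "ty": -0.033, "tz": 0, "spin": 0},
])

```text
t: 7.75
ee_pos: [552.0, 129.9, 29.8]
orientation: [2.455, 1.96, 0.0]
ft_force: [0.1, 1.1, 0.8]
width: 12.1
grasp_force: 0.5
```

```bash
python3 - <<'E'
from h import *
lie_state((541,70,-1.77)); o=ctrl.get_obs(); print(o["t"],o["ee_pos"],o["ft_force"])
save(ctrl.get_image("wrist"),"w3")
E
```

```text
top 794 xy,yaw,cost [541.    70.    -1.77   1.  ] board xy [16.1  4.7] yaw rel deg 1.3
side 1073 xy,yaw,cost [ 5.38763e+02  7.61440e+01 -1.76000e+00  1.13000e-01] board xy [10.6  1.1] yaw rel deg 1.9
7.95 [551.85889231 130.14447099  29.58011272] [0.09723304 0.26548201 0.36674432]
```

View pics/w3.png

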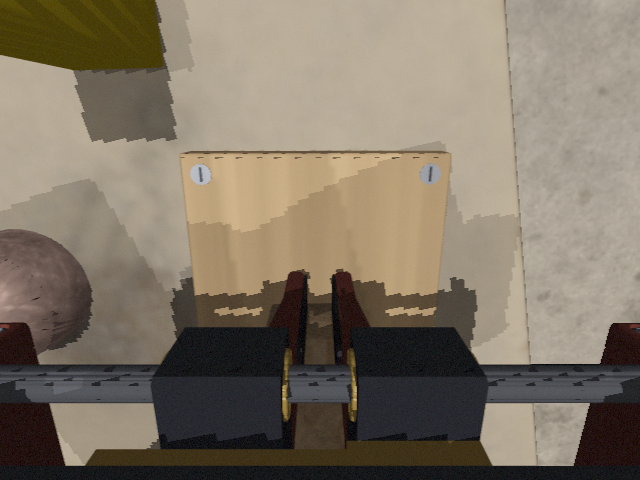

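The wrist view shows both fingertips at the foot end (pixels 297/343, 272) and centred on the board, and the block has turned nearly square. About 20 mm is left. I continue slowly and watch the force.

>>> apply_moves([
  {"tx": -0.001, "ty": -0.003, "tz": 0, "spin": 0},
  {"tx": -0.001, "ty": -0.006, "tz": 0, "spin": 0},
  {"tx": -0.002, "ty": -0.009, "tz": 0, "spin": 0},
  {"tx": -0.003, "ty": -0.012, "tz": 0, "spin": 0},
  {"tx": -0.003, "ty": -0.014, "tz": 0, "spin": 0},
  {"tx": -0.004, "ty": -0.016, "tz": 0, "spin": 0},
  {"tx": -0.004, "ty": -0.017, "tz": 0, "spin": 0},
  {"tx": -0.004, "ty": -0.018, "tz": 0, "spin": 0},
])

```text
t: 8.8
ee_pos: [548.1, 112.7, 29.8]
orientation: [-2.456, -1.959, -0.001]
ft_force: [-0.5, 7.8, 0.8]
width: 11.9
grasp_force: 3.7
```

>>> apply_moves([
  {"tx": 0, "ty": -0.0003, "tz": 0, "spin": 0},
  {"tx": 0, "ty": -0.0006, "tz": 0, "spin": 0},
  {"tx": 0, "ty": -0.0009, "tz": 0, "spin": 0},
  {"tx": 0, "ty": -0.001, "tz": 0, "spin": 0},
  {"tx": 0, "ty": -0.0012, "tz": 0, "spin": 0},
  {"tx": 0, "ty": -0.0015, "tz": 0, "spin": 0},
  {"tx": 0, "ty": -0.0015, "tz": 0, "spin": 0},
  {"tx": 0, "ty": -0.0015, "tz": 0, "spin": 0},
])

```text
t: 9.6
ee_pos: [548.5, 112.6, 30.0]
orientation: [-2.455, -1.958, -0.004]
ft_force: [-0.7, 12.0, 0.5]
width: 11.9
grasp_force: 5.3
```

Contact with the stop (12 N, TCP stalled). I press slightly more to seat it, then back straight off and up.

>>> apply_moves([
  {"tx": -0.0002, "ty": -0.0005, "tz": 0, "spin": 0},
  {"tx": -0.0003, "ty": -0.001, "tz": 0, "spin": 0},
  {"tx": -0.0004, "ty": -0.0015, "tz": 0, "spin": 0},
  {"tx": -0.0005, "ty": -0.002, "tz": 0, "spin": 0},
  {"tx": -0.0005, "ty": -0.002, "tz": 0, "spin": 0},
  {"tx": -0.0005, "ty": -0.002, "tz": 0, "spin": 0},
  {"tx": -0.0005, "ty": -0.002, "tz": 0, "spin": 0},
  {"tx": -0.0005, "ty": -0.002, "tz": 0, "spin": 0},
])

```text
t: 10.4
ee_pos: [548.9, 112.4, 30.4]
orientation: [-2.456, -1.957, -0.008]
ft_force: [-0.2, 21.7, 0.9]
width: 11.6
grasp_force: 10.5
```

>>> apply_moves([
  {"tx": 0.0005, "ty": 0.002, "tz": 0, "spin": 0},
  {"tx": 0.001, "ty": 0.005, "tz": 0, "spin": 0},
  {"tx": 0.003, "ty": 0.015, "tz": 0, "spin": 0},
  {"tx": 0.007, "ty": 0.03, "tz": 0, "spin": 0},
  {"tx": 0.01, "ty": 0.045, "tz": 0.01, "spin": 0},
  {"tx": 0.01, "ty": 0.045, "tz": 0.05, "spin": 0},
  {"tx": 0.01, "ty": 0.045, "tz": 0.09, "spin": 0},
  {"tx": 0.01, "ty": 0.045, "tz": 0.13, "spin": 0},
])

```text
t: 11.2
ee_pos: [557.5, 155.0, 161.7]
orientation: [-2.454, -1.961, 0.0]
ft_force: [0.4, 0.4, 0.0]
width: 12.1
grasp_force: 0.0
```

>>> apply_moves([
  {"tx": 0, "ty": 0, "tz": 0.04, "spin": 0},
  {"tx": -0.01, "ty": -0.04, "tz": 0.06, "spin": 0},
  {"tx": -0.02, "ty": -0.085, "tz": 0.06, "spin": 0},
  {"tx": -0.03, "ty": -0.13, "tz": 0.06, "spin": 0},
  {"tx": -0.04, "ty": -0.175, "tz": 0.06, "spin": 0},
  {"tx": -0.05, "ty": -0.22, "tz": 0.06, "spin": 0},
  {"tx": -0.06, "ty": -0.265, "tz": 0.06, "spin": 0},
  {"tx": -0.07, "ty": -0.31, "tz": 0.06, "spin": 0},
])

```text
t: 12.0
ee_pos: [487.6, -157.3, 220.8]
orientation: [2.454, 1.96, 0.001]
ft_force: [1.1, -1.0, -0.2]
width: 11.7
grasp_force: 0.0
```

>>> apply_moves([
  {"tx": -0.01, "ty": -0.04, "tz": 0, "spin": 0},
  {"tx": -0.02, "ty": -0.08, "tz": 0, "spin": 0},
  {"tx": -0.03, "ty": -0.12, "tz": 0, "spin": 0},
  {"tx": -0.04, "ty": -0.16, "tz": 0, "spin": 0},
  {"tx": -0.05, "ty": -0.2, "tz": 0, "spin": 0},
  {"tx": -0.06, "ty": -0.22, "tz": 0, "spin": 0},
  {"tx": -0.06, "ty": -0.22, "tz": 0, "spin": 0},
  {"tx": -0.06, "ty": -0.22, "tz": 0, "spin": 0},
])

```text
t: 12.8
ee_pos: [427.9, -375.8, 220.1]
orientation: [-2.456, -1.959, -0.001]
ft_force: [0.6, 0.2, 0.1]
width: 11.9
grasp_force: 0.0
```

```bash
python3 - <<'E'
from h import *
lie_state((532,52,-1.79)); o=ctrl.get_obs(); print(o["t"],o["ee_pos"],o["ft_force"])
save(ctrl.get_image("top")[130:330,200:460].repeat(3,0).repeat(3,1),"top4")
E
```

```text
top 1892 xy,yaw,cost [ 5.30156e+02  5.36830e+01 -1.80900e+00  4.30000e-02] board xy [34.4 -2.3] yaw rel deg -0.9
side 948 xy,yaw,cost [ 5.3580e+02  6.4428e+01 -1.7780e+00  2.4900e-01] board xy [22.7  0.8] yaw rel deg 0.9
13.0 [ 428.16364481 -374.98917734  219.88052458] [1.09208341 0.48598423 0.37795693]
```

View pics/top4.png

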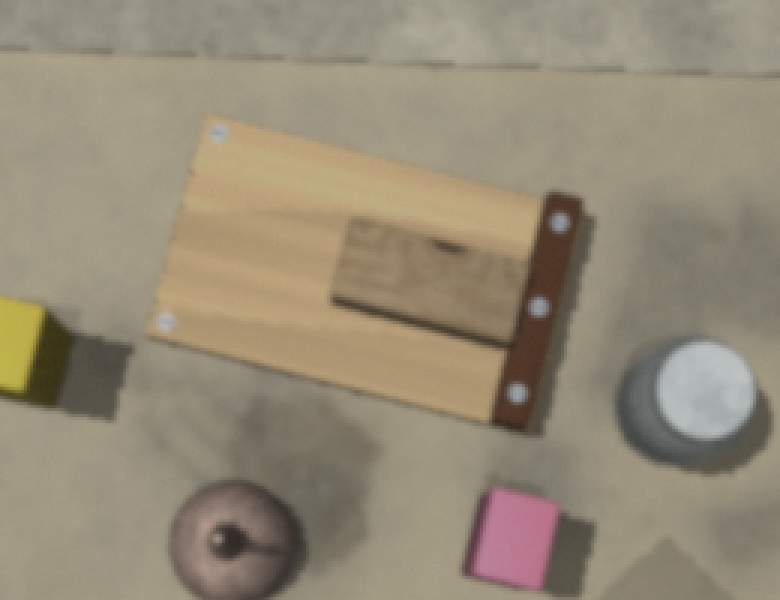

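The block lies flat with its end squarely against the stop (crop pixels 528,255 to 508,345; the top fit gives board x 34.4 for the centre, against an ideal 35). The jar, the oil can and both look-alikes are where they were.

```bash
python3 -c "
from workcell import ctrl
print(ctrl.close_job())"
```

```text
the job is handed in; nothing more can be done
None
```

The pine block was tipped over using pushes only and now lies flat with its end squarely against the stop; the arm is clear, the jar and oil can still stand where they were, and the job was handed in at about 13 s.

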